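# Make up two press tooling stacks on their setting posts

### The job

Make up the two tooling stacks for the press by threading the rings over their setting posts. On the post with the blue foot: the black packer at the bottom, the brass spacer on it and the steel die ring on top, its screw heads upward as it lies now; on the post with the yellow foot: the green packer and the orange ring on top of it. Every ring must lie flat on the one below; leave the ball bearing and the air coupler that lie among them where they are.

Things in the scene. Friction and masses are not known exactly. Their poses are not given: they have to be found in the camera images.
- post_blue: Setting post with a blue painted round foot, fixed to the bench: foot 76 mm across and 10 mm thick, from whose centre rises a bright steel post, 16 mm in diameter with a chamfered tip 72 mm above the bench. Origin: centre of the foot's underside, z up.
- post_yellow: Setting post with a yellow painted round foot, fixed to the bench: foot 76 mm across and 10 mm thick, from whose centre rises a bright steel post, 16 mm in diameter with a chamfered tip 72 mm above the bench. Origin: centre of the foot's underside, z up.
- black_packer: Black packing ring, loose, lying flat: 60 mm outside diameter, 16 mm thick, plain bore of 30 mm right through. Keep the side up that is up now. Origin: centre of its underside, z up along the bore.
- brass_spacer: Brass spacer ring, loose, lying flat: 50 mm outside diameter, 16 mm thick, plain bore of 30 mm right through. Keep the side up that is up now. Origin: centre of its underside, z up along the bore.
- die_ring: Steel die ring, loose, lying flat with four dark screw heads upward: 62 mm outside diameter, 22 mm thick (24 mm with the screw heads), bore of 31 mm or more right through. Origin: centre of its underside, z up along the bore.
- green_packer: Green packing ring, loose, lying flat: 60 mm outside diameter, 16 mm thick, plain bore of 30 mm right through. Keep the side up that is up now. Origin: centre of its underside, z up along the bore.
- orange_ring: Orange plastic stripper ring, loose, lying flat: 50 mm outside diameter, 16 mm thick, plain bore of 30 mm right through. Keep the side up that is up now. Origin: centre of its underside, z up along the bore.
- bearing: Bystander: grey ball bearing, loose, lying flat, 52 mm across and 14 mm thick. Not used; leave it where it is. Origin: centre of its underside.
- air_coupler: Bystander: blue quick air coupler with a light end, loose, lying, 54 mm long (along its y), 23 mm wide and high. Not used; leave it where it is. Origin: centre of its underside.
There are look-alikes about, which are no part of the job. Of the things shaped like the brass_spacer, the brass one is meant.

How it is judged:
By the outcome, as a careful person would: the job done as asked, in the order asked, and still so for the second after the job is handed in, with the robot touching nothing.
It also fails if it takes over 106 s, if anything falls off the work surface, if the arm or the gripper's body presses on something with over 40 N, if the wrist force passes 120 N, or if a joint passes its speed limit or range.

### The arm

A 6-joint arm with a two-finger parallel gripper is mounted at the origin on a cart in front of the work surface, level with it; the furniture and walls round the work are solid. World frame = base frame: x ahead of the robot, y to its left, z up, the work surface at z = 0. Lengths are in mm, angles in rad, forces in N, time in s.
With the tool pointing down it reaches from about 275 to 975 mm from the base axis. Payload 8.4 kg.
Tool frame: the origin (TCP) lies at the very end of the fingers, on their centre line; the grasp point (between the pads) lies 19 mm behind it (env.pinch_z is the z of the grasp point in the tool frame, in mm); z points along the fingers, y is the direction in which the jaws open and shut (so a half turn about z gives the same grasp; the last joint's range is limited). The gripper opens to 92 mm and grips with 3 to 60 N. Pads are 20 mm wide; open, the fingers measure 128 mm over their backs; the gripper's body (75 mm by 189 mm) begins 69 mm behind the grasp point.
Start: joints at [-1.231, 0.353, 1.633, -0, 1.155, -0.002], TCP at [209.488, -588.848, 214.583] pointing down, gripper open.
Joint ranges: [-2.63, 2.63], [-0.92, 2.1], [0.06, 2.66], [-1.3, 4.44], [0, 2.69], [-3.02, 3.02]. Speed limits (rad/s): [2.22, 2.22, 2.79, 3.14, 3.14, 3.14].

### API

Orientations are given as a unit quaternion [x, y, z, w].
In Python, from plant import env, vision, job_done gives the robot as it stands.
- The arm moves only by the tool carry_out, never from a script. Its argument "series" is a list of rows, each a list of 7 numbers: the shift along the tool's x, y, z in cm, then the turn, a rotation vector about the tool's x, y, z in degrees, then the opening in per cent of the stroke, from 0 (shut) to 100 (fully open). In form: [[dx, dy, dz, rx, ry, rz, claw], ...]. A call has 1 to 12 rows; each row is the pose to reach, as a shift and turn from the pose commanded when the call began, along the tool's axes at that moment; what a row does not reach only later rows make up. A row lasts 1/10 s, in which the tool goes at most 50 mm and 8.59 degrees, less where a joint would pass 70% of its speed; a pose out of reach is approached as far as the arm can. A call with a gripper value outside its range is refused whole. The fingers move at their own pace and stop on an object; "force" is the grip in N (left out, the last holds). Time passes only in rows, so rows that repeat a pose let the fingers close. It gives the time, the measured TCP pose, the force and the opening at its end, in the units of the state.
- env.state(): the state, without advancing time (a new reading comes with each control period).
- vision.get_image(name): name is "scene" or "side" or "wrist"; returns the picture (420x560x3 uint8, blue, green, red); there is no depth.
- vision.camera_info(name): a dict with "fx", "fy", "cx", "cy" (pixels), "extrinsics" (4x4, takes a point from camera to world coordinates); the wrist camera has in their place "hand_eye" (4x4, takes a point from camera to tool coordinates, whose origin is the TCP and whose axes are the flange's). Camera axes: x right, y down, z forward; pixel columns grow to the right and rows downward; lengths in mm; the calibration is good to about 2 mm. A picture is of the moment at which its call begins: read the wrist's pose just before it. camera_info takes no time and is no camera call.
- job_done(): hands the job in, once; it reports no verdict.
The state is a dict: "t": time; "joints": joint angles; "qd": joint speeds; "joint_torque": joint torques, N m; "position": TCP position; "tool_rot": TCP orientation; "contact_force": force on the tool from outside, world axes, zero at the start; "moment": the same for the moment, N m; "finger_gap": finger opening in mm.
Only numpy, scipy, OpenCV 4.12 (cv2) and the standard library are available. Lean on these libraries where they do the work, as an engineer would, in place of code of your own. Each camera call takes 0.05 s, during which the arm holds its last target.

## Working session

There is one attempt and no reset: what is moved stays moved. The work goes in short steps, Python scripts to look and compute and a tool call to move; the robot and the scene stay as the last step left them, time stands still between calls to the robot, and variables do not carry over. Pictures are saved under pics/ and viewed, and the job is handed in when it is done.

Besides the shell and the picture viewer there is one more tool, called after "Request:" as name([rows], argument=value, ...), one row to a line, values as JSON. carry_out: Moves the arm, as the interface text tells. Its arguments: {"type":"object","properties":{"series":{"type":"array"},"force":{"type":"number"}},"required":["series"]}

```bash
ls; mkdir -p pics
python3 - <<'E'
from plant import env,vision
import cv2
print(env.state(), env.pinch_z)
for n in ["scene","side","wrist"]:
    cv2.imwrite(f"pics/{n}0.png",vision.get_image(n)); print(n,vision.camera_info(n))
E
```

```text
pics
{'t': 0.0, 'joints': array([-1.23139452e+00,  3.53640395e-01,  1.63413311e+00,  1.26198895e-05,
        1.15518666e+00, -2.41895543e-03]), 'qd': array([-8.52718037e-04,  1.04574366e-03,  1.29061448e-03,  6.17215965e-04,
       -5.13219066e-05,  4.11774675e-03]), 'joint_torque': array([-2.73654448e-03, -5.93846905e+01, -3.34221804e+01,  6.95168925e-02,
        2.34410277e-02, -5.74785804e-05]), 'position': array([ 209.33042078, -588.37857105,  213.86896928]), 'tool_rot': array([ 9.85430542e-01,  1.70076980e-01, -1.08973393e-04, -6.75041135e-04]), 'contact_force': array([ 1.06537406, -0.02969145, -0.58493068]), 'moment': array([-0.02403239,  0.01320782, -0.00577175]), 'finger_gap': 91.78196873835954} -18.700000000000003
scene {'fx': 545.6800892517549, 'fy': 545.6800892517549, 'cx': 280.01706067151173, 'cy': 216.76882740900075, 'extrinsics': array([[-9.91831652e-01, -9.94540030e-02,  7.98678674e-02,
         4.69765867e+02],
       [-1.27045313e-01,  8.26105067e-01, -5.49008112e-01,
         6.93966242e+02],
       [-1.13781955e-02, -5.54670461e-01, -8.31992318e-01,
         1.0091
[... 328 characters left out ...]
01,  5.29072081e-01, -7.90353246e-01,
         8.04449539e+02],
       [-6.24179767e-04, -8.31108390e-01, -5.56110110e-01,
         5.73384438e+02],
       [ 0.00000000e+00,  0.00000000e+00,  0.00000000e+00,
         1.00000000e+00]])}
wrist {'fx': 373.12002012459476, 'fy': 373.12002012459476, 'cx': 282.41479662911655, 'cy': 210.45479092403664, 'hand_eye': array([[ 7.41188268e-04, -9.54759394e-01, -2.97378464e-01,
         8.48459031e+01],
       [ 9.99999722e-01,  6.83667490e-04,  2.97432781e-04,
        -2.75926138e-01],
       [-8.06687534e-05, -2.97378602e-01,  9.54759635e-01,
        -1.69151792e+02],
       [ 0.00000000e+00,  0.00000000e+00,  0.00000000e+00,
         1.00000000e+00]])}
```

View pics/scene0.png

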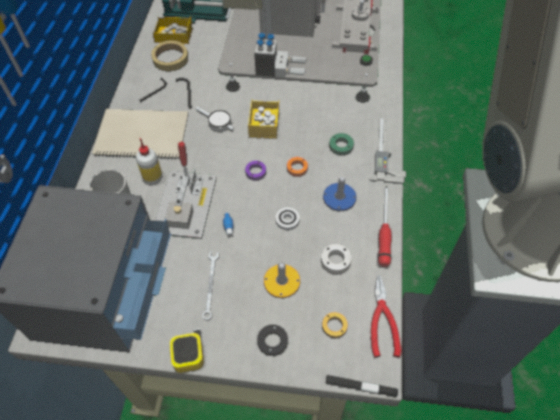

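View pics/side0.png

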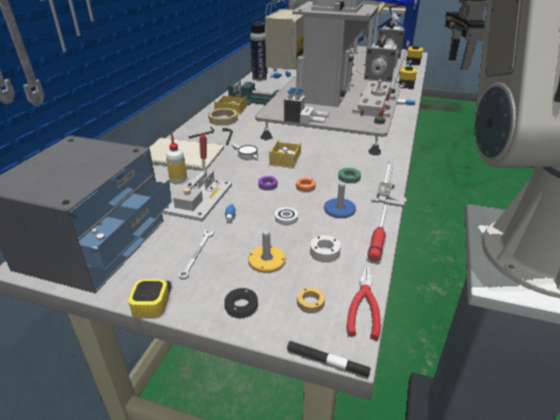

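View pics/wrist0.png

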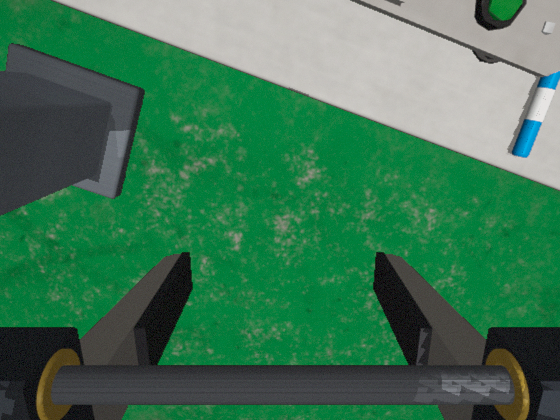

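Candidates (scene pixels): 
- Black packer: ring (272,340); the other black things are the tape measure (186,352) and pen (362,385), neither is a ring.
- Brass spacer: ring (335,324). Same shape are purple (256,170) and orange (297,166); the tan tape roll (170,55) is too big. I choose (335,324).
- Steel die ring: (336,258) with screw heads; the bearing (288,217) is the look-alike.
- Green packer: (341,143). 
- Orange ring: (297,166), not the purple one.

I'll check these in one crop and measure.

```bash
cat > h.py <<'E'
import numpy as np, cv2
from plant import env,vision
from scipy.spatial.transform import Rotation as R
def ray(name,uv,info=None,T=None):
    i=info or vision.camera_info(name); T=i["extrinsics"] if T is None else T
    d=np.array([(uv[0]-i["cx"])/i["fx"],(uv[1]-i["cy"])/i["fy"],1.])
    return T[:3,3],T[:3,:3]@d
def plane(name,uv,z,T=None):
    o,d=ray(name,uv,T=T); return o+d*(z-o[2])/d[2]
def wristT(s=None):
    s=s or env.state(); T=np.eye(4); T[:3,:3]=R.from_quat(s["tool_rot"]).as_matrix(); T[:3,3]=s["position"]
    return T@vision.camera_info("wrist")["hand_eye"]
def rel(target,s=None):
    s=s or env.state(); return R.from_quat(s["tool_rot"]).as_matrix().T@(np.array(target)-s["position"])/10
E
python3 - <<'E'
from h import *
a=cv2.imread("pics/scene0.png"); b=cv2.imread("pics/side0.png")
c=cv2.resize(a[120:370,220:420],None,fx=2.2,fy=2.2,interpolation=cv2.INTER_CUBIC)
cv2.imwrite("pics/crop_s.png",c)
c=cv2.resize(b[155:325,190:390],None,fx=3.4,fy=3.4,interpolation=cv2.INTER_CUBIC)
cv2.imwrite("pics/crop_d.png",c)
E
```

```text
(no output)
```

View pics/crop_s.png

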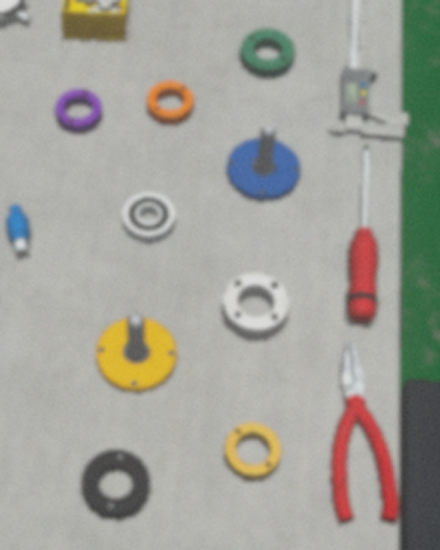

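View pics/crop_d.png

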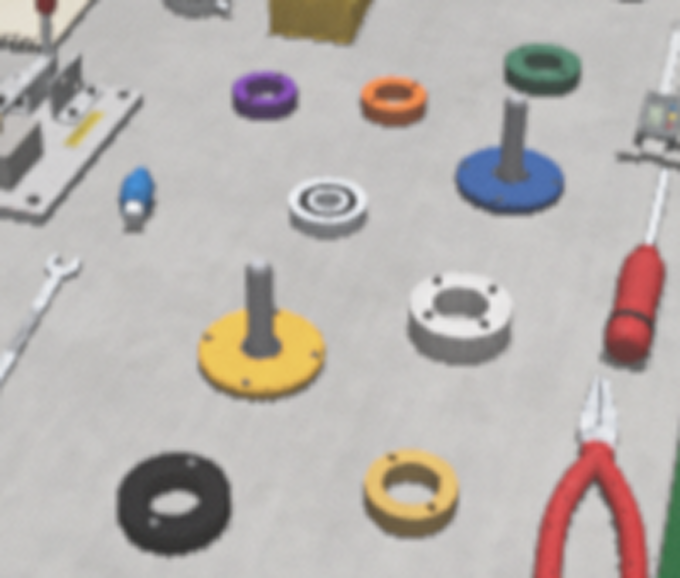

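The crops confirm the choices: the black, brass (two pin holes), four-screw die, green and orange rings are distinct; the bearing and the purple ring are not to be touched. Now I measure.

```bash
cat > meas.py <<'E'
from h import *
import sys
H={"black":((0,0,0),(180,90,75),8),"brass":((15,90,90),(26,255,255),8),"orange":((4,150,120),(13,255,255),8),
"green":((60,60,30),(90,255,200),8),"blue":((105,110,60),(125,255,255),5),"yellow":((20,150,120),(28,255,255),5),"die":((0,0,170),(180,40,255),11)}
seeds={"scene":dict(black=(272,340),brass=(335,324),die=(336,258),green=(341,143),orange=(297,166),blue=(340,197),yellow=(282,281)),
"side":dict(black=(241,302),brass=(311,299),die=(326,247),green=(349,175),orange=(306,185),blue=(340,208),yellow=(266,259))}
if __name__=="__main__":
  for n in ["scene","side"]:
    im=cv2.imread(f"pics/{n}0.png"); hsv=cv2.cvtColor(im,cv2.COLOR_BGR2HSV)
    for k,(lo,hi,z) in H.items():
        s=seeds[n][k]; w=30
        m=np.zeros(im.shape[:2],np.uint8)
        sl=np.s_[s[1]-w:s[1]+w,s[0]-w:s[0]+w]
        m[sl]=cv2.inRange(hsv[sl],lo,hi)
        cs,_=cv2.findContours(m,0,cv2.CHAIN_APPROX_NONE)
        c=max(cs,key=cv2.contourArea); h=cv2.convexHull(c); M=cv2.moments(h)
        uv=(M["m10"]/M["m00"],M["m01"]/M["m00"]); b=cv2.boundingRect(h)
        P=plane(n,uv,z); print(n,k,np.round(uv,1),b,np.round(P,1))
E
python3 meas.py
```

```text
scene black [272.1 340.7] (259, 328, 27, 27) [544.8 318.2   8. ]
scene brass [334.4 324.2] (322, 312, 26, 25) [428.8 270.1   8. ]
scene orange [296.9 165.6] (288, 158, 19, 16) [ 544.8 -114.9    8. ]
scene green [341.1 142.6] (330, 134, 23, 18) [ 446.4 -198.4    8. ]
scene blue [339.2 196.2] (324, 184, 31, 25) [440.2 -40.2   5. ]
scene yellow [281.5 280.7] (265, 266, 34, 31) [543.2 187.4   5. ]
scene die [335.5 257.5] (306, 228, 60, 60) [437.4 123.   11. ]
side black [240.7 302.9] (225, 289, 32, 29) [543.3 320.1   8. ]
side brass [310.4 299.2] (297, 288, 27, 24) [428.2 273.4   8. ]
side orange [305.5 182.9] (297, 179, 18, 9) [ 544.7 -115.2    8. ]
side green [349.2 173.5] (339, 169, 21, 10) [ 446.5 -198.5    8. ]
side blue [339.7 207.1] (325, 199, 30, 17) [439.  -37.1   5. ]
side yellow [266.3 258.2] (249, 247, 35, 23) [542.3 189.7   5. ]
side die [325.5 246.5] (296, 217, 60, 60) [435.7 124.1  11. ]
```

Request:
carry_out([
  [15.3,-22.0,0,0,0,19.6,100],
  [15.3,-22.0,0,0,0,19.6,100],
  [15.3,-22.0,0,0,0,19.6,100],
  [15.3,-22.0,0,0,0,19.6,100],
  [15.3,-22.0,0,0,0,19.6,100],
  [35.4,-28.9,8.5,0,0,19.6,100],
  [35.4,-28.9,8.5,0,0,19.6,100],
  [35.4,-28.9,8.5,0,0,19.6,100],
  [35.4,-28.9,8.5,0,0,19.6,100],
  [35.4,-28.9,8.5,0,0,19.6,100],
  [35.4,-28.9,8.5,0,0,19.6,100],
  [35.4,-28.9,8.5,0,0,19.6,100],
], force=25)

```text
t: 1.35
position: [446.1, -197.1, 129.0]
tool_rot: [1.0, 0.001, -0.001, -0.0]
contact_force: [0.1, 0.1, -0.6]
finger_gap: 92.2
```

```bash
cat > w.py <<'E'
from h import *
import sys
s=env.state(); im=vision.get_image("wrist"); cv2.imwrite(f"pics/{sys.argv[1]}.png",im)
T=wristT(s); print(np.round(s["position"],1),np.round(s["tool_rot"],4))
hsv=cv2.cvtColor(im,cv2.COLOR_BGR2HSV)
# args: name colour ztop
lo_hi={"green":((50,60,30),(90,255,220)),"orange":((3,150,100),(13,255,255)),"brass":((15,90,90),(26,255,255)),"black":((0,0,0),(180,90,70)),"blue":((105,110,50),(125,255,255)),"yellow":((20,150,100),(30,255,255)),"steel":((0,0,175),(180,40,255))}
for a in sys.argv[2:]:
    k,z=a.split(":"); z=float(z)
    m=cv2.inRange(hsv,*lo_hi[k]); m=cv2.morphologyEx(m,cv2.MORPH_OPEN,np.ones((3,3)))
    cs,hi=cv2.findContours(m,cv2.RETR_CCOMP,cv2.CHAIN_APPROX_NONE)
    for i,c in enumerate(cs):
        A=cv2.contourArea(c)
        if A<400: continue
        # world-plane contour, circle fit
        P=np.array([plane("wrist",p,z,T)[:2] for p in c[:,0]])
        (cx,cy),r=cv2.minEnclosingCircle(P.astype(np.float32))
        B=np.c_[2*P,np.ones(len(P))]; x=np.linalg.lstsq(B,(P**2).sum(1),rcond=None)[0]; rf=np.sqrt(x[2]+x[0]**2+x[1]**2)
        print(k,"hole" if hi[0][i][3]>=0 else "outer",int(A),np.round(c[:,0].mean(0)),"enc",np.round([cx,cy,r],1),"fit",np.round([x[0],x[1],rf],1), "rms",round(float(np.std(np.hypot(*(P-x[:2]).T)-rf)),1))
E
python3 w.py w1 green:16 orange:16 blue:10
```

```text
[ 446.1 -197.1  129. ] [ 1.0e+00  1.1e-03 -8.0e-04 -2.0e-04]
green outer 2884 [342. 412.] enc [ 233.2 -256.1   95.5] fit [ 232.5 -254.6   58.7] rms 27.0
green outer 2038 [328. 358.] enc [ 296.6 -239.1   71.4] fit [ 297.1 -238.5   44. ] rms 20.2
green outer 4166 [276. 205.] enc [ 446.  -191.4   30.3] fit [ 445.8 -191.3   29.4] rms 0.5
green hole 974 [275. 206.] enc [ 446.3 -190.9   15.6] fit [ 446.7 -191.2   14.2] rms 0.7
blue outer 4739 [ 86. 211.] enc [439.5 -38.6  38. ] fit [440.  -39.6  32.2] rms 9.3
```

View pics/w1.png

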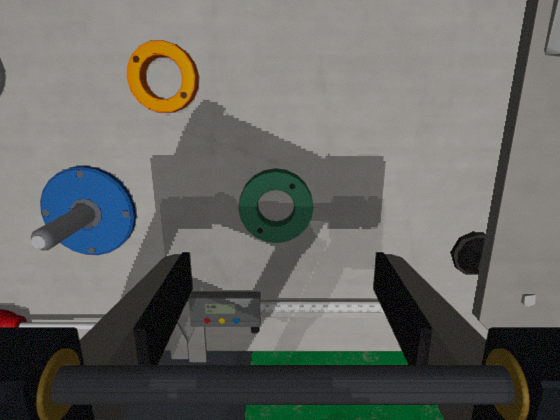

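The wrist view shows green at (276,205) → world (446,-191.3). The mask on the first views missed its shaded side, so I trust the wrist. Now I grasp green.

Request:
carry_out([
  [0,-0.6,8,0,0,0,100],
  [0,-0.6,8,0,0,0,100],
  [0,-0.6,12.5,0,0,0,100],
  [0,-0.6,12.5,0,0,0,100],
  [0,-0.6,12.5,0,0,0,100],
  [0,-0.6,12.5,0,0,0,55],
  [0,-0.6,12.5,0,0,0,55],
  [0,-0.6,12.5,0,0,0,55],
  [0,-0.6,12.5,0,0,0,55],
  [0,-0.6,12.5,0,0,0,55],
  [0,-0.6,12.5,0,0,0,55],
  [0,-0.6,12.5,0,0,0,55],
], force=25)

```text
t: 2.6
position: [446.3, -192.0, 5.0]
tool_rot: [1.0, -0.0, 0.0, 0.0]
contact_force: [-1.6, -1.0, 6.1]
finger_gap: 59.8
```

Request:
carry_out([
  [0,0,-4,0,0,0,55],
  [0,0,-8,0,0,0,55],
  [0,0,-12,0,0,0,55],
  [0,0,-12,0,0,0,55],
  [2.9,-38,-12,0,0,0,55],
  [2.9,-38,-12,0,0,0,55],
  [2.9,-38,-12,0,0,0,55],
  [2.9,-38,-12,0,0,0,55],
  [2.9,-38,-12,0,0,0,55],
  [2.9,-38,-12,0,0,0,55],
  [2.9,-38,-12,0,0,0,55],
  [2.9,-38,-12,0,0,0,55],
])

```text
t: 3.8
position: [474.7, 191.2, 123.7]
tool_rot: [1.0, 0.001, -0.0, -0.0]
contact_force: [1.0, -1.4, -0.9]
finger_gap: 59.3
```

Request:
carry_out([
  [0,0,0,0,0,0,55],
  [0,0,0,0,0,0,55],
  [0,0,0,0,0,0,55],
  [0,0,0,0,0,0,55],
])

```text
t: 4.2
position: [475.0, 186.8, 124.3]
tool_rot: [1.0, -0.001, -0.0, 0.0]
contact_force: [0.0, -0.2, -0.7]
finger_gap: 59.4
```

```bash
python3 w.py w2 green:125 yellow:10 steel:22
```

```text
[475.  186.8 124.3] [ 1.e+00 -9.e-04 -3.e-04  2.e-04]
green outer 2051 [244. 412.] enc [383.9 209.2  40.1] fit [384.9 208.8  25.3] rms 11.4
green outer 11431 [282. 277.] enc [470.7 187.   33.3] fit [470.6 187.1  31.9] rms 0.9
green hole 2013 [282. 275.] enc [473.5 187.   15.3] fit [473.  187.2  13.4] rms 1.0
yellow outer 847 [171. 258.] enc [425.4 275.4  24.7] fit [426.6 276.3  20.4] rms 3.8
yellow outer 7911 [276. 121.] enc [541.3 189.4  37.4] fit [541.9 189.1  36.4] rms 1.6
yellow hole 1000 [279. 121.] enc [540.4 190.   14. ] fit [540.6 189.7  13.1] rms 0.5
steel outer 463 [385. 256.] enc [435.7 106.4  15.4] fit [436.7 106.5  11.2] rms 3.1
steel outer 1012 [487. 111.] enc [548.2  43.1  12.7] fit [548.2  43.2  12.4] rms 0.2
steel hole 666 [487. 111.] enc [548.2  43.   10.4] fit [548.2  43.   10.1] rms 0.2
steel outer 3971 [487. 110.] enc [548.2  42.9  25. ] fit [548.2  43.   24.6] rms 0.2
steel hole 2674 [487. 110.] enc [548.2  43.1  20.6] fit [548.2  43.1  20.2] rms 0.2
```

View pics/w2.png

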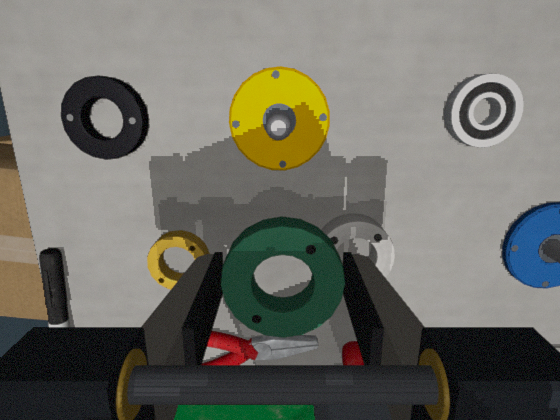

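Request:
carry_out([
  [6.5,-0.25,0,0,0,0,55],
  [6.5,-0.25,0,0,0,0,55],
  [6.5,-0.25,0,0,0,0,55],
  [6.5,-0.25,0,0,0,0,55],
  [6.5,-0.25,3,0,0,0,55],
  [6.5,-0.25,6,0,0,0,55],
  [6.5,-0.25,8,0,0,0,55],
  [6.5,-0.25,10,0,0,0,55],
  [6.5,-0.25,10.8,0,0,0,55],
  [6.5,-0.25,10.8,0,0,0,55],
  [6.5,-0.25,10.8,0,0,0,55],
])

```text
t: 5.35
position: [540.1, 190.6, 17.2]
tool_rot: [1.0, -0.0, 0.0, -0.0]
contact_force: [-0.1, -0.8, -1.8]
finger_gap: 59.8
```

Run:
```python
from h import *
print({k:np.round(v,2) for k,v in env.state().items()})
a=vision.get_image("side"); cv2.imwrite("pics/side1.png",cv2.resize(a[150:320,180:400],None,fx=3.4,fy=3.4))
```

```text
{'t': np.float64(5.35), 'joints': array([0.34, 0.53, 1.88, 0.  , 0.73, 1.91]), 'qd': array([-0.  , -0.01, -0.01, -0.  , -0.  , -0.  ]), 'joint_torque': array([-0.000e+00, -5.984e+01, -2.210e+01, -1.000e-02, -5.000e-02,
        0.000e+00]), 'position': array([540.09, 190.56,  17.18]), 'tool_rot': array([ 1., -0.,  0., -0.]), 'contact_force': array([-0.11, -0.81, -1.81]), 'moment': array([ 0.04,  0.04, -0.01]), 'finger_gap': np.float64(59.79)}
```

View pics/side1.png

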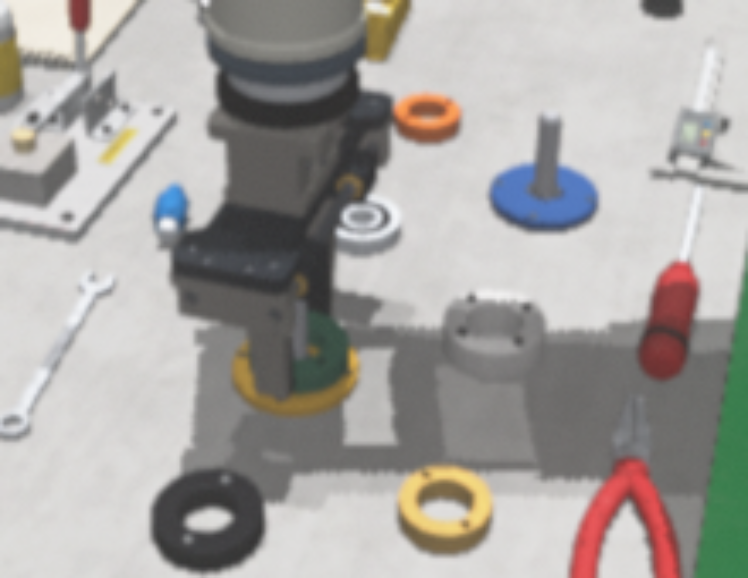

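The green ring is threaded on the yellow post, just above the foot. I release it, lift and go to the orange ring.

Request:
carry_out([
  [0,0,0,0,0,0,100],
  [0,0,0,0,0,0,100],
  [0,0,0,0,0,0,100],
  [0,0,0,0,0,0,100],
  [0,0,-4,0,0,0,100],
  [0,0,-8,0,0,0,100],
  [0,0,-11.3,0,0,0,100],
  [0,0,-11.3,0,0,0,100],
])

```text
t: 6.2
position: [543.2, 191.6, 134.3]
tool_rot: [1.0, -0.0, 0.004, -0.001]
contact_force: [0.5, 0.4, -0.1]
finger_gap: 92.3
```

```bash
python3 w.py w3 green:26 yellow:10
```

```text
[543.2 191.6 134.3] [ 1.0e+00 -1.0e-04  3.7e-03 -1.3e-03]
green outer 4189 [284. 212.] enc [540.3 191.1  30.1] fit [540.2 191.   29.2] rms 0.5
green hole 1244 [284. 217.] enc [535.8 191.6  19. ] fit [536.9 190.6  16.2] rms 2.2
yellow outer 789 [196. 329.] enc [424.7 274.5  24.7] fit [424.3 273.2  20.6] rms 3.8
yellow outer 1526 [293. 189.] enc [542.6 189.2  37.3] fit [542.1 189.2  33.6] rms 4.2
yellow outer 872 [35. 20.] enc [680.5 369.4  29.3] fit [689.2 372.6  21.5] rms 6.5
```

View pics/w3.png

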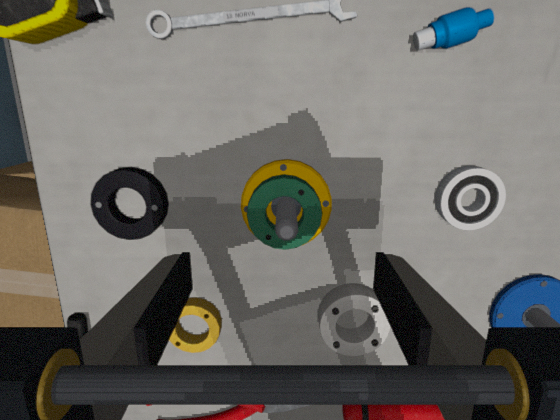

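Request:
carry_out([
  [0.5,30.2,0,0,0,0,100],
  [0.5,30.2,0,0,0,0,100],
  [0.5,30.2,0,0,0,0,100],
  [0.5,30.2,0,0,0,0,100],
  [0.5,30.2,0,0,0,0,100],
  [0.5,30.2,0,0,0,0,100],
  [0.5,30.2,0,0,0,0,100],
  [0.5,30.2,0,0,0,0,100],
  [0.5,30.2,0,0,0,0,100],
  [0.5,30.2,0,0,0,0,100],
  [0.5,30.2,0,0,0,0,100],
  [0.5,30.2,0,0,0,0,100],
])

```text
t: 7.45
position: [545.2, -110.4, 129.6]
tool_rot: [1.0, 0.001, 0.0, -0.0]
contact_force: [0.7, -0.0, 0.5]
finger_gap: 91.9
```

```bash
python3 w.py w4 orange:16 brass:16 blue:10
```

```text
[ 545.2 -110.4  129.6] [ 1.e+00  6.e-04  0.e+00 -0.e+00]
brass outer 492 [288. 192.] enc [ 552.1 -111.9   20.6] fit [ 550.1 -111.1   15.9] rms 3.5
brass outer 488 [481.  37.] enc [ 664.3 -243.4   39.6] fit [ 633.4 -246.5   43.1] rms 5.6
blue outer 2287 [203. 319.] enc [440.6 -37.1  37.8] fit [437.9 -44.2  28.1] rms 8.2
```

View pics/w4.png

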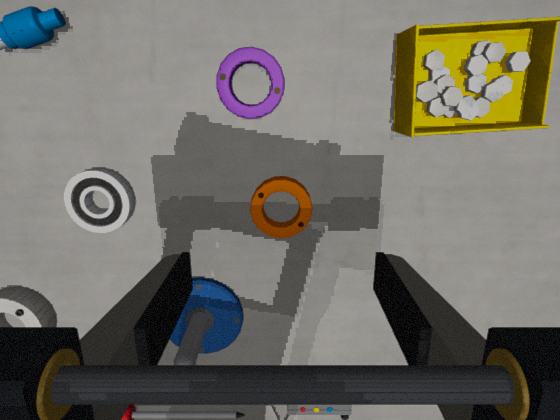

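Green is flat on the foot with the post through its bore. Orange lies at about (281,207).

```bash
sed -i 's/"orange":((3,150,100),(13,255,255))/"orange":((5,150,60),(22,255,255))/' w.py
python3 - <<'E'
import cv2
im=cv2.imread("pics/w4.png");print(cv2.cvtColor(im,cv2.COLOR_BGR2HSV)[207,[258,302]])
E
python3 w.py w5 orange:16
```

```text
[[ 14 255 126]
 [ 15 255 154]]
[ 545.3 -110.6  129.6] [ 1.e+00  5.e-04  0.e+00 -0.e+00]
orange outer 2902 [281. 207.] enc [ 544.3 -108.8   25.7] fit [ 544.2 -108.8   24.6] rms 0.5
orange hole 917 [280. 206.] enc [ 545.6 -108.9   15. ] fit [ 545.2 -108.8   13.8] rms 0.6
```

Request:
carry_out([
  [-0.1,-0.2,8,0,0,0,100],
  [-0.1,-0.2,8,0,0,0,100],
  [-0.1,-0.2,12.6,0,0,0,100],
  [-0.1,-0.2,12.6,0,0,0,100],
  [-0.1,-0.2,12.6,0,0,0,100],
  [-0.1,-0.2,12.6,0,0,0,40],
  [-0.1,-0.2,12.6,0,0,0,40],
  [-0.1,-0.2,12.6,0,0,0,40],
  [-0.1,-0.2,12.6,0,0,0,40],
  [-0.1,-0.2,12.6,0,0,0,40],
  [-0.1,-0.2,12.6,0,0,0,40],
  [-0.1,-0.2,12.6,0,0,0,40],
])

```text
t: 8.75
position: [544.2, -109.5, 3.7]
tool_rot: [1.0, -0.0, 0.0, 0.0]
contact_force: [-0.4, 0.2, 1.6]
finger_gap: 48.5
```

Request:
carry_out([
  [0,0,-4,0,0,0,40],
  [0,0,-8,0,0,0,40],
  [0,0,-12.5,0,0,0,40],
  [0,0,-12.5,0,0,0,40],
  [0,0,-12.5,0,0,0,40],
])

```text
t: 9.25
position: [544.7, -109.5, 129.4]
tool_rot: [1.0, -0.0, 0.001, 0.0]
contact_force: [-0.8, 0.8, -1.2]
finger_gap: 48.5
```

```bash
python3 w.py w6 orange:140
```

```text
[ 544.7 -109.5  129.4] [ 1.0e+00 -1.0e-04  1.1e-03  2.0e-04]
orange outer 8169 [282. 279.] enc [ 545.5 -109.1   27. ] fit [ 545.3 -109.2   25.4] rms 1.0
orange hole 1990 [282. 277.] enc [ 548.5 -109.3   14.4] fit [ 547.2 -109.2   12.5] rms 1.0
```

View pics/w6.png

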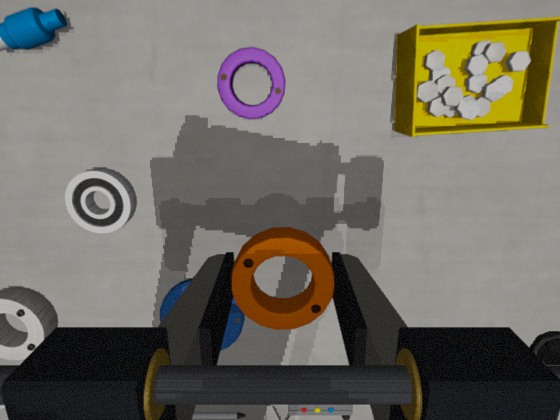

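Request:
carry_out([
  [-0.4,-29.9,0,0,0,0,40],
  [-0.4,-29.9,0,0,0,0,40],
  [-0.4,-29.9,0,0,0,0,40],
  [-0.4,-29.9,0,0,0,0,40],
  [-0.4,-29.9,0,0,0,0,40],
  [-0.4,-29.9,0,0,0,0,40],
  [-0.4,-29.9,0,0,0,0,40],
  [-0.4,-29.9,0,0,0,0,40],
  [-0.4,-29.9,0,0,0,0,40],
  [-0.4,-29.9,0,0,0,0,40],
  [-0.4,-29.9,0,0,0,0,40],
  [-0.4,-29.9,0,0,0,0,40],
])

```text
t: 10.5
position: [540.4, 188.6, 128.6]
tool_rot: [1.0, -0.001, 0.0, 0.0]
contact_force: [-0.2, -0.4, 0.1]
finger_gap: 48.4
```

Request:
carry_out([
  [0,0,0,0,0,0,40],
  [0,0,0,0,0,0,40],
  [0,0,3,0,0,0,40],
  [0,0,6,0,0,0,40],
  [0,0,8,0,0,0,40],
  [0,0,9,0,0,0,40],
  [0,0,9.7,0,0,0,40],
  [0,0,9.7,0,0,0,40],
  [0,0,9.7,0,0,0,40],
])

```text
t: 11.4
position: [540.9, 189.8, 32.4]
tool_rot: [1.0, -0.0, 0.001, -0.0]
contact_force: [0.3, 0.1, 0.3]
finger_gap: 48.5
```

Run:
```python
from h import *
a=vision.get_image("side"); cv2.imwrite("pics/side2.png",cv2.resize(a[150:320,180:400],None,fx=3.4,fy=3.4))
```

```text
(no output)
```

View pics/side2.png

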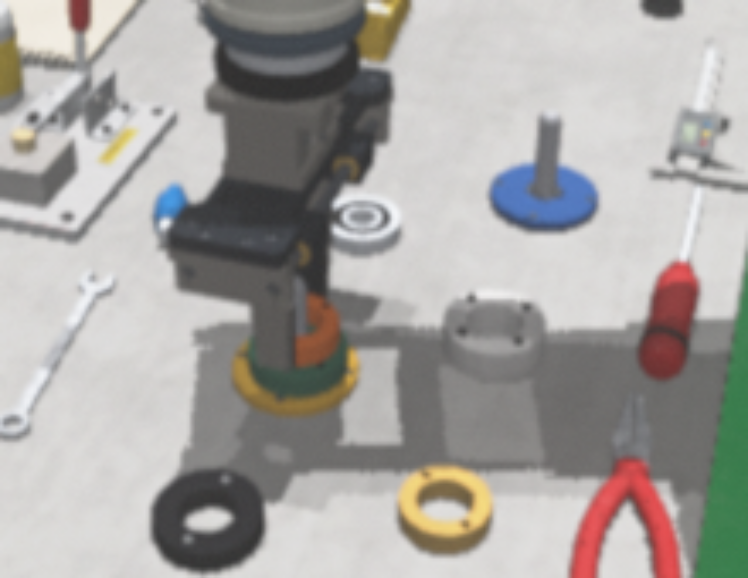

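Orange is threaded and sits just above green. I release it and go on to black.

Request:
carry_out([
  [0,0,0,0,0,0,100],
  [0,0,0,0,0,0,100],
  [0,0,0,0,0,0,100],
  [0,0,0,0,0,0,100],
  [0,0,0,0,0,0,100],
  [0,0,-4,0,0,0,100],
  [0,0,-8,0,0,0,100],
  [0,0,-9.8,0,0,0,100],
  [0,0,-9.8,0,0,0,100],
  [0,0,-9.8,0,0,0,100],
])

```text
t: 12.45
position: [540.0, 189.5, 129.3]
tool_rot: [1.0, -0.0, 0.0, -0.0]
contact_force: [-0.6, -0.2, -1.0]
finger_gap: 91.9
```

```bash
python3 w.py w7 green:26 orange:42 black:16
```

```text
[540.  189.5 129.3] [ 1.e+00 -2.e-04  0.e+00 -0.e+00]
green outer 704 [277. 192.] enc [541.4 191.6  29.1] fit [540.7 191.   27. ] rms 2.3
orange outer 3494 [282. 215.] enc [541.5 189.5  25.7] fit [541.3 190.   24.7] rms 0.5
orange hole 1188 [283. 216.] enc [539.3 190.   16.1] fit [540.  189.9  14.6] rms 1.2
black outer 478 [551. 401.] enc [349.6 -64.4  25. ] fit [349.8 -65.5  15.5] rms 6.9
black outer 456 [542. 318.] enc [437.8 -37.1  17.9] fit [439.2 -37.   12.8] rms 3.4
black outer 26759 [281. 359.] enc [350.5 189.7 217.4] fit [387.3 189.6 136.3] rms 54.5
black outer 475 [284. 214.] enc [531.8 189.5  15.6] fit [534.  188.7  11.1] rms 3.9
black outer 1755 [473. 196.] enc [548.7  40.3  19.4] fit [548.7  40.3  18.8] rms 0.3
black hole 1026 [473. 196.] enc [548.7  40.3  15. ] fit [548.6  40.2  14.4] rms 0.3
black outer 3683 [123. 203.] enc [543.5 317.1  29.5] fit [543.8 318.6  27.5] rms 2.1Traceback (most recent call last):
  File "w.py", line 16, in <module>
    P=np.array([plane("wrist",p,z,T)[:2] for p in c[:,0]])
                ~~~~~^^^^^^^^^^^^^^^
  File "h.py", line 9, in plane
    o,d=ray(name,uv,T=T); return o+d*(z-o[2])/d[2]
        ~~~^^^^^^^^^^^^^
  File "h.py", line 5, in ray
    i=info or vision.camera_info(name); T=i["extrinsics"] if T is None else T
              ~~~~~~~~~~~~~~~~~~^^^^^^
ValueError: time passes only in moves, steps and waits
```

View pics/w7.png

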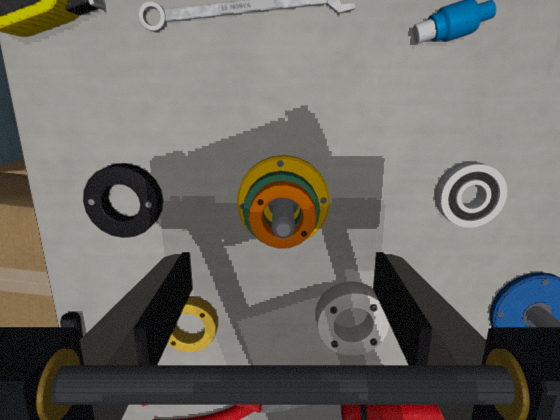

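Request:
carry_out([
  [0.4,-13.2,0,0,0,0,100],
  [0.4,-13.2,0,0,0,0,100],
  [0.4,-13.2,0,0,0,0,100],
  [0.4,-13.2,0,0,0,0,100],
  [0.4,-13.2,0,0,0,0,100],
  [0.4,-13.2,0,0,0,0,100],
  [0.4,-13.2,0,0,0,0,100],
  [0.4,-13.2,0,0,0,0,100],
])

```text
t: 13.3
position: [544.4, 320.5, 129.5]
tool_rot: [1.0, -0.001, -0.0, 0.0]
contact_force: [-0.5, -0.0, -1.0]
finger_gap: 91.8
```

```bash
python3 w.py w8 black:16 brass:16
```

```text
[544.4 320.5 129.5] [ 1.e+00 -8.e-04 -1.e-04  1.e-04]
black outer 654 [549. 403.] enc [353.2  66.9  25.3] fit [352.7  67.8  18.3] rms 5.3
black outer 882 [ 13. 401.] enc [354.3 576.4  27.8] fit [352.5 574.   19.5] rms 5.4
black outer 28165 [289. 360.] enc [360.3 322.3 216.3] fit [378.6 313.7 138.6] rms 53.7
black hole 1271 [124. 391.] enc [368.5 473.9  61.8] fit [364.6 468.5  37.7] rms 16.8
black outer 1249 [286. 191.] enc [548.  318.6  28.6] fit [548.2 318.9  22.5] rms 5.6
black outer 1087 [211.   7.] enc [689.6 367.5  25. ] fit [688.3 368.3  15.8] rms 6.7Traceback (most recent call last):
  File "w.py", line 16, in <module>
    P=np.array([plane("wrist",p,z,T)[:2] for p in c[:,0]])
                ~~~~~^^^^^^^^^^^^^^^
  File "h.py", line 9, in plane
    o,d=ray(name,uv,T=T); return o+d*(z-o[2])/d[2]
        ~~~^^^^^^^^^^^^^
  File "h.py", line 5, in ray
    i=info or vision.camera_info(name); T=i["extrinsics"] if T is None else T
              ~~~~~~~~~~~~~~~~~~^^^^^^
ValueError: time passes only in moves, steps and waits
```

View pics/w8.png

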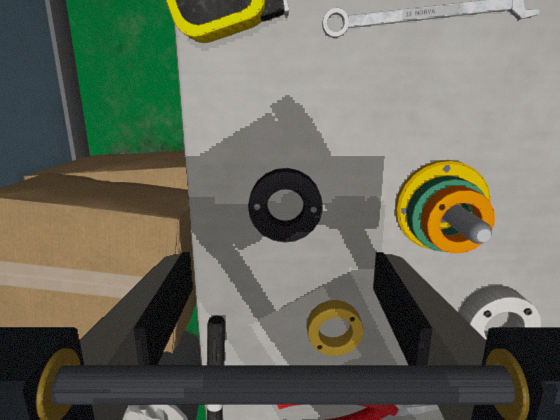

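Orange is flat on green, with the post through both (centre 541.5,189.6; radius right at z=42). Black is at (285,205), on the bench in shadow, so it needs a tighter threshold. The cardboard box at left is below bench level, because the bench edge hides part of it.

```bash
python3 - <<'E'
s=open("h.py").read()
s=s.replace("def ray(","_C={}\ndef CI(n):\n    if n not in _C: _C[n]=vision.camera_info(n)\n    return _C[n]\ndef ray(",1).replace("info or vision.camera_info(name)","info or CI(name)").replace('vision.camera_info("wrist")','CI("wrist")')
open("h.py","w").write(s)
s=open("w.py").read().replace("(180,90,70))","(180,255,48))")
s=s.replace("if A<400: continue","if A<600 or A>9000: continue")
open("w.py","w").write(s)
E
python3 w.py w9 black:16 brass:16
```

```text
[544.4 320.6 129.6] [ 1.e+00 -7.e-04 -0.e+00  1.e-04]
black outer 4104 [285. 205.] enc [545.1 318.8  30.1] fit [545.  318.8  29.2] rms 0.5
black hole 930 [285. 204.] enc [547.  318.8  15. ] fit [546.  318.8  13.9] rms 0.5
brass outer 1979 [334. 333.] enc [428.8 274.4  24.8] fit [428.9 274.   23.8] rms 1.1
brass hole 830 [338. 330.] enc [431.2 272.2  18.6] fit [429.7 273.2  15.7] rms 1.5
brass outer 3830 [ 52. 308.] enc [448.8 515.   55.8] fit [454.1 518.8  36.8] rms 12.0
brass outer 1434 [134. 176.] enc [567.3 438.4  43.9] fit [568.5 435.7  27.6] rms 12.6
brass outer 3452 [445. 207.] enc [540.7 190.6  41.9] fit [542.2 192.1  31.4] rms 10.0
```

Request:
carry_out([
  [0.1,0.2,8,0,0,0,100],
  [0.1,0.2,8,0,0,0,100],
  [0.1,0.2,12.6,0,0,0,100],
  [0.1,0.2,12.6,0,0,0,100],
  [0.1,0.2,12.6,0,0,0,100],
  [0.1,0.2,12.6,0,0,0,55],
  [0.1,0.2,12.6,0,0,0,55],
  [0.1,0.2,12.6,0,0,0,55],
  [0.1,0.2,12.6,0,0,0,55],
  [0.1,0.2,12.6,0,0,0,55],
  [0.1,0.2,12.6,0,0,0,55],
])

```text
t: 14.5
position: [545.3, 319.5, 3.8]
tool_rot: [1.0, -0.0, 0.0, 0.0]
contact_force: [-0.4, -1.0, 4.0]
finger_gap: 58.2
```

Request:
carry_out([
  [0,0,-4,0,0,0,55],
  [0,0,-8,0,0,0,55],
  [0,0,-12.5,0,0,0,55],
  [0,0,-12.5,0,0,0,55],
  [-17.3,35.7,-12.5,0,0,0,55],
  [-17.3,35.7,-12.5,0,0,0,55],
  [-17.3,35.7,-12.5,0,0,0,55],
  [-17.3,35.7,-12.5,0,0,0,55],
  [-17.3,35.7,-12.5,0,0,0,55],
  [-17.3,35.7,-12.5,0,0,0,55],
  [-17.3,35.7,-12.5,0,0,0,55],
  [-17.3,35.7,-12.5,0,0,0,55],
])

```text
t: 15.7
position: [370.4, -38.7, 128.0]
tool_rot: [1.0, 0.0, -0.0, 0.0]
contact_force: [0.6, -0.2, -1.4]
finger_gap: 58.4
```

Request:
carry_out([
  [0,0,0,0,0,0,55],
  [0,0,0,0,0,0,55],
  [0,0,0,0,0,0,55],
  [0,0,0,0,0,0,55],
  [0,0,0,0,0,0,55],
])

```text
t: 16.2
position: [372.6, -36.4, 128.5]
tool_rot: [1.0, 0.001, -0.0, -0.0]
contact_force: [0.4, 0.3, -1.5]
finger_gap: 58.4
```

```bash
python3 w.py w10 blue:10 black:140
```

```text
[372.6 -36.4 128.5] [ 1.e+00  9.e-04 -1.e-04 -1.e-04]
blue outer 2312 [280. 145.] enc [430.  -35.5  35.7] fit [427.4 -34.7  26. ] rms 8.5
black hole 5819 [284. 342.] enc [335.1 -36.3  41.2] fit [342.9 -36.4  29.2] rms 10.8
black hole 1949 [282. 277.] enc [375.8 -36.   14.1] fit [375.3 -36.   12.3] rms 0.9
```

View pics/w10.png

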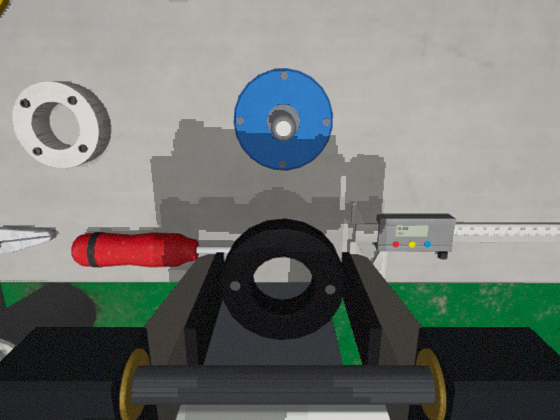

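The blue foot is centred at (283.5,119.5) → about (440,-38). Black is held level. I thread it now.

Request:
carry_out([
  [6.6,0.1,0,0,0,0,55],
  [6.6,0.1,0,0,0,0,55],
  [6.6,0.1,0,0,0,0,55],
  [6.6,0.1,0,0,0,0,55],
  [6.6,0.1,3,0,0,0,55],
  [6.6,0.1,6,0,0,0,55],
  [6.6,0.1,8,0,0,0,55],
  [6.6,0.1,10,0,0,0,55],
  [6.6,0.1,11.3,0,0,0,55],
  [6.6,0.1,11.3,0,0,0,55],
  [6.6,0.1,11.3,0,0,0,55],
])

```text
t: 17.35
position: [437.2, -38.2, 15.8]
tool_rot: [1.0, -0.0, -0.001, -0.0]
contact_force: [-0.4, 0.4, -1.9]
finger_gap: 58.2
```

Run:
```python
from h import *
a=vision.get_image("side"); cv2.imwrite("pics/side3.png",cv2.resize(a[150:320,180:400],None,fx=3.4,fy=3.4))
```

```text
(no output)
```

View pics/side3.png

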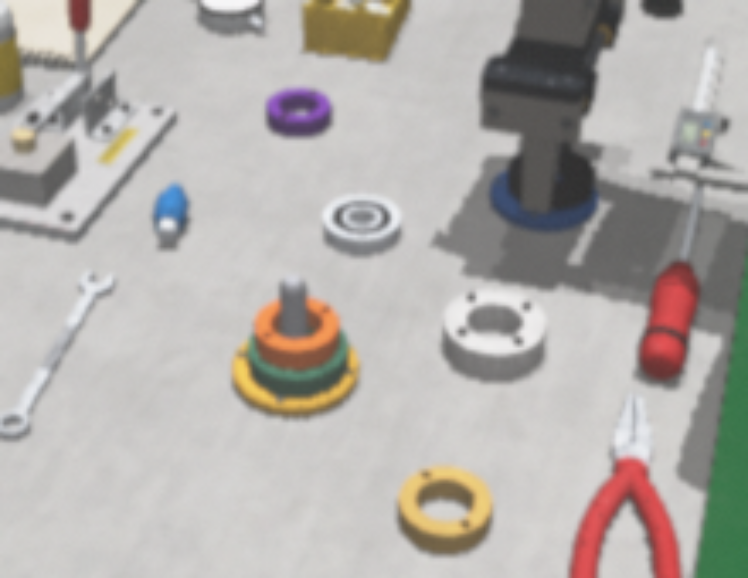

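The yellow stack is complete, and black is threaded on the blue post. I release and go to brass.

Request:
carry_out([
  [0,0,0,0,0,0,100],
  [0,0,0,0,0,0,100],
  [0,0,0,0,0,0,100],
  [0,0,0,0,0,0,100],
  [0,0,0,0,0,0,100],
  [0,0,-4,0,0,0,100],
  [0,0,-8,0,0,0,100],
  [0,0,-11.4,0,0,0,100],
  [0,0,-11.4,0,0,0,100],
  [0,0,-11.4,0,0,0,100],
])

```text
t: 18.4
position: [438.6, -38.4, 130.1]
tool_rot: [1.0, -0.0, 0.001, 0.0]
contact_force: [0.6, 0.0, -0.6]
finger_gap: 92.0
```

```bash
python3 w.py w11 black:26 blue:10
```

```text
[438.6 -38.4 130.1] [ 1.e+00 -2.e-04  9.e-04  1.e-04]
black outer 854 [470. 412.] enc [ 244.7 -212.1   32.8] fit [ 243.6 -211.1   20.7] rms 7.5
black outer 901 [ 95. 411.] enc [244.6 135.8  32.4] fit [244.1 134.7  20.6] rms 7.3
black outer 4415 [282. 211.] enc [437.5 -38.2  30.3] fit [437.4 -38.1  29.5] rms 0.5
black hole 1246 [281. 216.] enc [432.8 -37.   19.1] fit [433.6 -37.6  16.1] rms 2.6
blue outer 1199 [280. 179.] enc [443.5 -36.4  36.4] fit [441.6 -36.9  31.1] rms 4.1
```

View pics/w11.png

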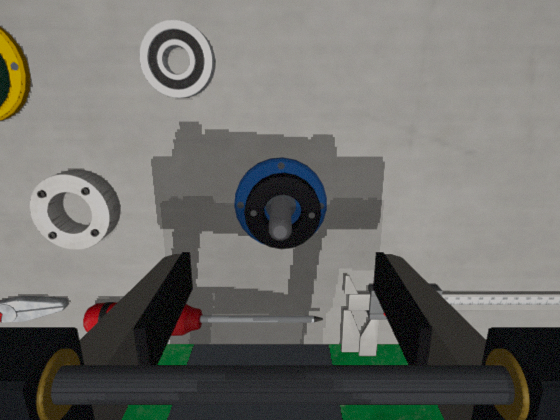

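Request:
carry_out([
  [-0.9,-31.1,0,0,0,0,100],
  [-0.9,-31.1,0,0,0,0,100],
  [-0.9,-31.1,0,0,0,0,100],
  [-0.9,-31.1,0,0,0,0,100],
  [-0.9,-31.1,0,0,0,0,100],
  [-0.9,-31.1,0,0,0,0,100],
  [-0.9,-31.1,0,0,0,0,100],
  [-0.9,-31.1,0,0,0,0,100],
  [-0.9,-31.1,0,0,0,0,100],
  [-0.9,-31.1,0,0,0,0,100],
  [-0.9,-31.1,0,0,0,0,100],
  [-0.9,-31.1,0,0,0,0,100],
])

```text
t: 19.65
position: [429.5, 271.6, 129.6]
tool_rot: [1.0, -0.001, -0.0, 0.0]
contact_force: [0.5, -0.5, -0.5]
finger_gap: 92.0
```

```bash
python3 w.py w12 brass:16 steel:22
```

```text
[429.5 271.6 129.6] [ 1.    -0.001 -0.     0.   ]
brass outer 7527 [ 64. 264.] enc [377.6 451.9  62.5] fit [378.5 451.5  46. ] rms 12.2
brass outer 2706 [278. 209.] enc [427.8 273.8  24.6] fit [428.2 273.6  23.7] rms 1.3
brass hole 1133 [280. 208.] enc [427.8 273.7  16.1] fit [427.6 273.9  15.4] rms 0.3
brass outer 8747 [ 63. 175.] enc [449.4 440.8  55.9] fit [452.2 440.7  43.6] rms 9.4
brass outer 701 [ 84. 121.] enc [494.2 419.6  27.5] fit [495.4 418.1  17.4] rms 8.0
brass outer 5337 [412.  48.] enc [542.5 182.   34. ] fit [542.7 181.7  28.3] rms 2.1
brass hole 2009 [411.  55.] enc [542.6 180.6  19.4] fit [543.5 181.4  16.7] rms 2.4
steel outer 4537 [470. 202.] enc [435.4 129.4  30.7] fit [436.  129.9  29.6] rms 2.0
steel hole 1578 [468. 201.] enc [435.4 129.4  18.2] fit [435.4 129.4  17.6] rms 0.3
```

View pics/w12.png

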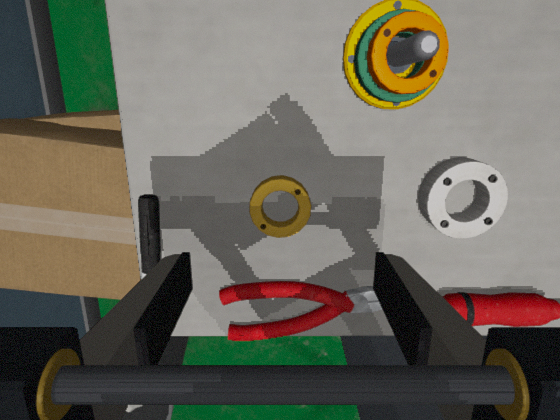

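Black is flat on the blue foot. Brass (280,207) → (428.3,273.7). I grasp it and carry it over.

Request:
carry_out([
  [-0.1,-0.2,8,0,0,0,100],
  [-0.1,-0.2,8,0,0,0,100],
  [-0.1,-0.2,12.6,0,0,0,100],
  [-0.1,-0.2,12.6,0,0,0,100],
  [-0.1,-0.2,12.6,0,0,0,100],
  [-0.1,-0.2,12.6,0,0,0,40],
  [-0.1,-0.2,12.6,0,0,0,40],
  [-0.1,-0.2,12.6,0,0,0,40],
  [-0.1,-0.2,12.6,0,0,0,40],
  [-0.1,-0.2,12.6,0,0,0,40],
  [-0.1,-0.2,12.6,0,0,0,40],
  [-0.1,-0.2,12.6,0,0,0,40],
])

```text
t: 20.9
position: [428.3, 274.6, 3.7]
tool_rot: [1.0, -0.0, 0.0, -0.0]
contact_force: [-0.1, -0.7, 1.7]
finger_gap: 49.5
```

Request:
carry_out([
  [0,0,-4,0,0,0,40],
  [0,0,-8,0,0,0,40],
  [0,0,-12.5,0,0,0,40],
  [0,0,-12.5,0,0,0,40],
  [1.0,31.1,-12.5,0,0,0,40],
  [1.0,31.1,-12.5,0,0,0,40],
  [1.0,31.1,-12.5,0,0,0,40],
  [1.0,31.1,-12.5,0,0,0,40],
  [1.0,31.1,-12.5,0,0,0,40],
  [1.0,31.1,-12.5,0,0,0,40],
  [1.0,31.1,-12.5,0,0,0,40],
  [1.0,31.1,-12.5,0,0,0,40],
])

```text
t: 22.1
position: [437.7, -37.8, 128.0]
tool_rot: [1.0, -0.002, -0.0, -0.0]
contact_force: [0.8, -0.2, -1.3]
finger_gap: 49.5
```

Request:
carry_out([
  [0,0,0,0,0,0,40],
  [0,0,0,0,0,0,40],
  [0,0,0,0,0,0,40],
  [0,0,0,0,0,0,40],
  [0,0,0,0,0,0,40],
])

```text
t: 22.6
position: [438.2, -35.8, 128.6]
tool_rot: [1.0, 0.0, 0.0, -0.0]
contact_force: [0.5, -0.1, -0.5]
finger_gap: 49.0
```

```bash
python3 w.py w13 brass:140
```

```text
[438.2 -35.8 128.6] [ 1.e+00  5.e-04  0.e+00 -0.e+00]
brass outer 7241 [280. 284.] enc [437.6 -35.5  24.5] fit [438.  -35.8  23.8] rms 1.2
brass hole 3015 [282. 283.] enc [437.6 -35.4  15.8] fit [437.5 -35.5  15.4] rms 0.2
brass outer 1314 [12. 73.] enc [530.6  76.7  17.6] fit [531.3  79.9  13.5] rms 3.2
```

View pics/w13.png

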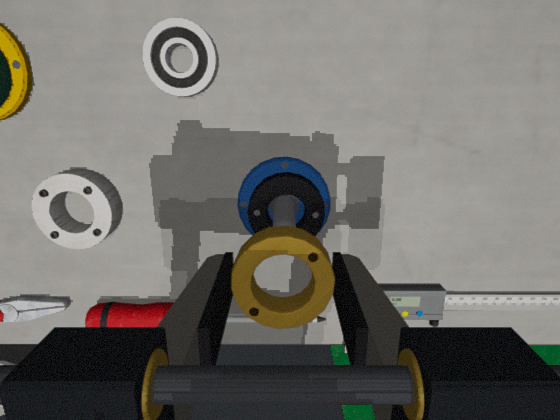

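Request:
carry_out([
  [0.1,0.2,0,0,0,0,40],
  [0.1,0.2,0,0,0,0,40],
  [0.1,0.2,3,0,0,0,40],
  [0.1,0.2,6,0,0,0,40],
  [0.1,0.2,8,0,0,0,40],
  [0.1,0.2,9,0,0,0,40],
  [0.1,0.2,9.7,0,0,0,40],
  [0.1,0.2,9.7,0,0,0,40],
  [0.1,0.2,9.7,0,0,0,40],
])

```text
t: 23.55
position: [439.8, -38.5, 32.2]
tool_rot: [1.0, -0.0, 0.0, 0.0]
contact_force: [-0.6, 0.2, -0.9]
finger_gap: 49.5
```

Run:
```python
from h import *
a=vision.get_image("side"); cv2.imwrite("pics/side4.png",cv2.resize(a[150:320,180:400],None,fx=3.4,fy=3.4))
```

```text
(no output)
```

View pics/side4.png

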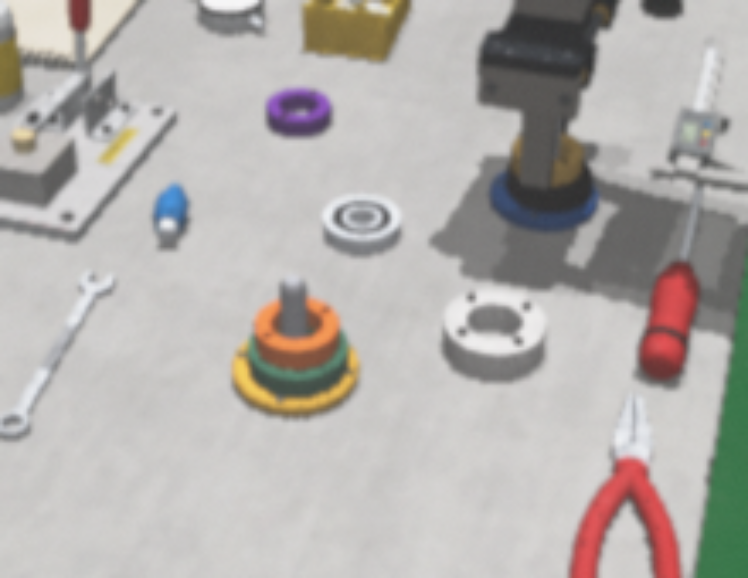

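Request:
carry_out([
  [0,0,0,0,0,0,100],
  [0,0,0,0,0,0,100],
  [0,0,0,0,0,0,100],
  [0,0,0,0,0,0,100],
  [0,0,0,0,0,0,100],
  [0,0,-4,0,0,0,100],
  [0,0,-8,0,0,0,100],
  [0,0,-9.8,0,0,0,100],
  [0,0,-9.8,0,0,0,100],
  [0,0,-9.8,0,0,0,100],
])

```text
t: 24.6
position: [439.1, -38.4, 129.4]
tool_rot: [1.0, -0.0, 0.0, 0.0]
contact_force: [0.8, 0.8, -0.3]
finger_gap: 91.5
```

```bash
python3 w.py w14 brass:42 black:26
```

```text
[439.1 -38.4 129.4] [ 1.e+00 -1.e-04  2.e-04  0.e+00]
brass outer 1727 [282. 217.] enc [439.5 -38.2  24.3] fit [439.4 -38.2  21.1] rms 3.8
brass outer 1212 [10. 76.] enc [534.5 144.3  28. ] fit [536.  149.8  20.9] rms 5.3
black outer 968 [471. 410.] enc [ 246.6 -211.7   34.1] fit [ 246.6 -211.    21.8] rms 7.4
black outer 960 [ 95. 410.] enc [244.2 135.8  31.9] fit [245.1 134.4  20.8] rms 7.0
black outer 620 [282. 197.] enc [438.2 -38.1  30. ] fit [437.8 -38.1  27.8] rms 1.7
```

View pics/w14.png

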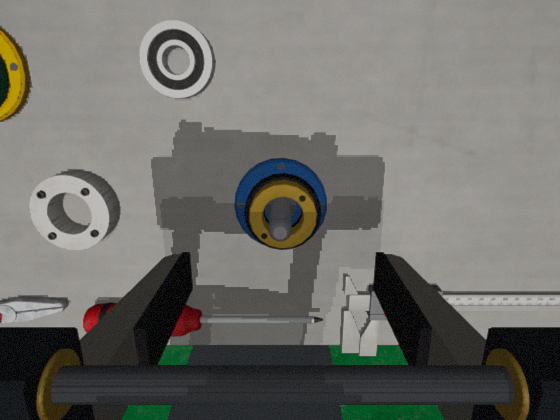

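Request:
carry_out([
  [-0.4,-16.7,0,0,0,0,100],
  [-0.4,-16.7,0,0,0,0,100],
  [-0.4,-16.7,0,0,0,0,100],
  [-0.4,-16.7,0,0,0,0,100],
  [-0.4,-16.7,0,0,0,0,100],
  [-0.4,-16.7,0,0,0,0,100],
  [-0.4,-16.7,0,0,0,0,100],
  [-0.4,-16.7,0,0,0,0,100],
  [-0.4,-16.7,0,0,0,0,100],
])

```text
t: 25.55
position: [435.3, 127.7, 129.5]
tool_rot: [1.0, -0.001, -0.0, 0.0]
contact_force: [0.1, -0.2, 0.1]
finger_gap: 91.8
```

```bash
sed -i 's/"steel":((0,0,175)/"steel":((0,0,130)/' w.py; python3 w.py w15 steel:22
```

```text
[435.3 127.7 129.5] [ 1.e+00 -9.e-04 -1.e-04  0.e+00]
steel outer 1540 [201. 322.] enc [330.7 200.3  29.7] fit [331.2 199.5  21.5] rms 4.6
steel outer 4145 [275. 261.] enc [391.9 133.7  44.1] fit [390.8 134.8  33.3] rms 8.5
steel outer 1356 [279. 190.] enc [441.1 129.6  29.2] fit [442.3 129.4  22.2] rms 5.6
steel outer 1165 [409.  53.] enc [546.9  41.2  13. ] fit [546.9  41.3  12.7] rms 0.2
steel hole 8175 [489. 201.] enc [440.  -33.1  46.8] fit [441.  -31.7  40.9] rms 3.7
steel hole 2857 [409.  52.] enc [547.   41.2  20.4] fit [546.9  41.3  19.9] rms 0.2
```

View pics/w15.png

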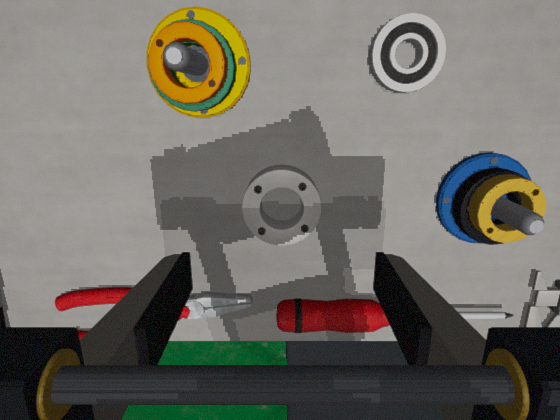

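Brass is flat on black at (439.5,-38.2). The die's four screws centre on (282,209) → (435.6,128). I grasp it.

Request:
carry_out([
  [0,-0.1,8,0,0,0,100],
  [0,-0.1,8,0,0,0,100],
  [0,-0.1,12.6,0,0,0,100],
  [0,-0.1,12.6,0,0,0,100],
  [0,-0.1,12.6,0,0,0,100],
  [0,-0.1,12.6,0,0,0,55],
  [0,-0.1,12.6,0,0,0,55],
  [0,-0.1,12.6,0,0,0,55],
  [0,-0.1,12.6,0,0,0,55],
  [0,-0.1,12.6,0,0,0,55],
  [0,-0.1,12.6,0,0,0,55],
  [0,-0.1,12.6,0,0,0,55],
], force=45)

```text
t: 26.8
position: [435.2, 129.5, 3.8]
tool_rot: [1.0, -0.0, 0.0, 0.0]
contact_force: [-2.0, -2.6, 6.5]
finger_gap: 60.5
```

Request:
carry_out([
  [0,0,-4,0,0,0,55],
  [0,0,-8,0,0,0,55],
  [0,0,-12.5,0,0,0,55],
  [0,0,-12.5,0,0,0,55],
  [0,0,-12.5,0,0,0,55],
])

```text
t: 27.3
position: [435.5, 129.7, 129.0]
tool_rot: [1.0, -0.0, 0.001, -0.0]
contact_force: [-0.7, -0.5, -2.5]
finger_gap: 60.4
```

```bash
python3 w.py w16 steel:146
```

```text
[435.5 129.7 129. ] [ 1.e+00 -1.e-04  9.e-04 -3.e-04]
steel outer 1457 [282. 272.] enc [443.2 130.   14.2] fit [443.7 130.5  10.6] rms 2.5
steel outer 1592 [283. 242.] enc [453.7 130.2  21.7] fit [454.5 130.1  14.3] rms 5.5
steel outer 1166 [412.  54.] enc [534.6  81.1   7.2] fit [534.6  81.1   7. ] rms 0.1
steel hole 8196 [493. 202.] enc [476.9  39.4  26.1] fit [476.2  40.8  22.6] rms 2.1
steel hole 2835 [412.  54.] enc [534.6  81.1  11.2] fit [534.6  81.1  10.9] rms 0.1
```

View pics/w16.png

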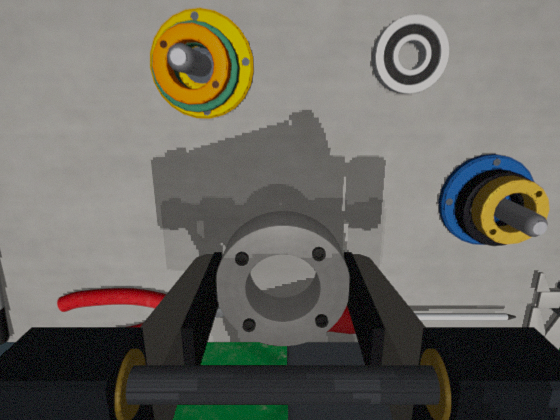

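Request:
carry_out([
  [0.4,16.7,0,0,0,0,55],
  [0.4,16.7,0,0,0,0,55],
  [0.4,16.7,0,0,0,0,55],
  [0.4,16.7,0,0,0,0,55],
  [0.4,16.7,0,0,0,0,55],
  [0.4,16.7,0,0,0,0,55],
  [0.4,16.7,0,0,0,0,55],
  [0.4,16.7,0,0,0,0,55],
  [0.4,16.7,0,0,0,0,55],
  [0.4,16.7,0,0,0,0,55],
])

```text
t: 28.35
position: [439.2, -36.8, 128.6]
tool_rot: [1.0, 0.0, 0.0, -0.0]
contact_force: [0.2, -0.2, -3.2]
finger_gap: 60.3
```

```bash
python3 w.py w17 steel:146
```

```text
[439.2 -36.8 128.6] [ 1.e+00  4.e-04  0.e+00 -0.e+00]
steel outer 3783 [501. 314.] enc [ 422.8 -139.9   32. ] fit [ 421.5 -138.9   22.2] rms 8.2
steel outer 2728 [282. 252.] enc [458.5 -36.8  22. ] fit [455.7 -36.5  14.2] rms 5.8
steel outer 1156 [177.  59.] enc [536.5   3.4   7.2] fit [536.5   3.4   7. ] rms 0.1
steel hole 2844 [177.  58.] enc [536.6   3.4  11.2] fit [536.6   3.4  11. ] rms 0.1
```

View pics/w17.png

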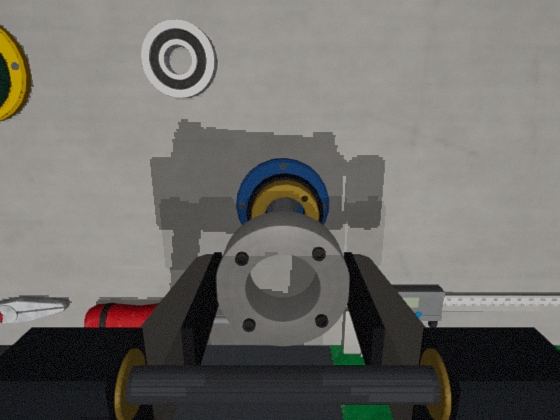

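Request:
carry_out([
  [0.05,0.1,0,0,0,0,55],
  [0.05,0.1,2.5,0,0,0,55],
  [0.05,0.1,5,0,0,0,55],
  [0.05,0.1,7,0,0,0,55],
  [0.05,0.1,8.1,0,0,0,55],
  [0.05,0.1,8.1,0,0,0,55],
  [0.05,0.1,8.1,0,0,0,55],
])

```text
t: 29.1
position: [440.0, -38.5, 47.9]
tool_rot: [1.0, -0.0, 0.0, 0.0]
contact_force: [1.0, -0.4, -3.2]
finger_gap: 60.4
```

Run:
```python
from h import *
a=vision.get_image("side"); cv2.imwrite("pics/side5.png",cv2.resize(a[150:320,180:400],None,fx=3.4,fy=3.4))
```

```text
(no output)
```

View pics/side5.png

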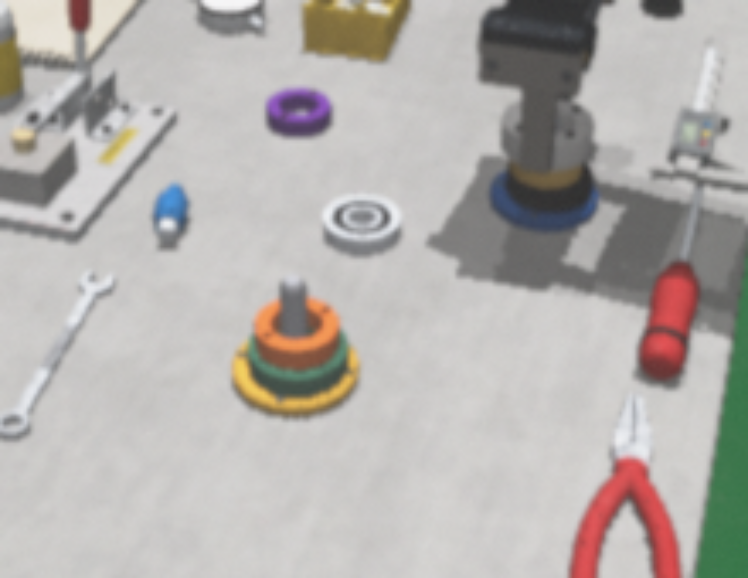

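The die is on the post, still about 2 mm up because its weight is still in the hand. I lower it a little, release and back off.

Request:
carry_out([
  [0,0,0.15,0,0,0,55],
  [0,0,0.15,0,0,0,55],
  [0,0,0.15,0,0,0,100],
  [0,0,0.15,0,0,0,100],
  [0,0,0.15,0,0,0,100],
  [0,0,0.15,0,0,0,100],
  [0,0,0.15,0,0,0,100],
  [0,0,-4,0,0,0,100],
  [0,0,-8,0,0,0,100],
  [0,0,-10,0,0,0,100],
  [0,0,-10,0,0,0,100],
  [0,0,-10,0,0,0,100],
])

```text
t: 30.35
position: [439.6, -38.4, 147.4]
tool_rot: [1.0, -0.0, 0.0, 0.0]
contact_force: [0.3, 0.1, -0.7]
finger_gap: 92.0
```

```bash
python3 w.py w18 steel:64
```

```text
[439.6 -38.4 147.4] [ 1.e+00 -2.e-04  3.e-04  0.e+00]
steel outer 4317 [504. 304.] enc [ 368.4 -204.    54.1] fit [ 372.  -207.1   35.4] rms 11.4
steel outer 3725 [240. 260.] enc [408.4  -9.6  38.9] fit [407.3  -7.4  28.9] rms 6.9
steel outer 607 [285. 187.] enc [457.8 -39.3  23.2] fit [453.6 -39.4  17.3] rms 5.0
steel outer 1005 [182.  62.] enc [543.5  25.4  11.2] fit [543.5  25.4  10.9] rms 0.2
steel hole 2473 [182.  62.] enc [543.6  25.4  17.5] fit [543.5  25.3  17.1] rms 0.2
```

View pics/w18.png

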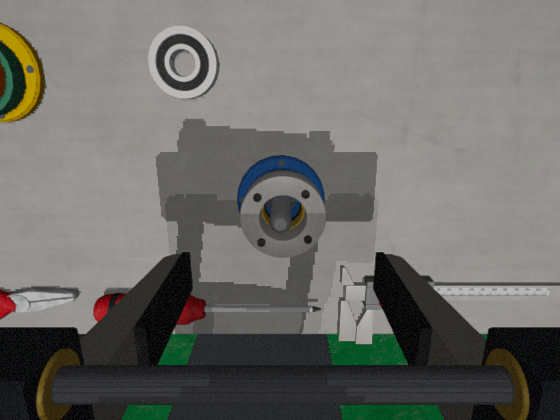

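Request:
carry_out([
  [-3,20,-2,0,0,0,100],
  [-3,20,-2,0,0,0,100],
  [-3,20,-2,0,0,0,100],
  [-3,20,-2,0,0,0,100],
  [-3,20,-2,0,0,0,100],
  [-3,20,-2,0,0,0,100],
  [-3,20,-2,0,0,0,100],
  [-3,20,-2,0,0,0,100],
])

```text
t: 31.2
position: [409.4, -236.9, 166.8]
tool_rot: [1.0, 0.001, -0.001, -0.001]
contact_force: [0.3, 0.8, 0.2]
finger_gap: 92.1
```

Run:
```python
from h import *
a=vision.get_image("side"); b=vision.get_image("scene")
cv2.imwrite("pics/side6.png",cv2.resize(a[150:320,180:400],None,fx=3.4,fy=3.4))
cv2.imwrite("pics/scene6.png",cv2.resize(b[130:330,220:420],None,fx=3,fy=3))
```

```text
(no output)
```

View pics/side6.png

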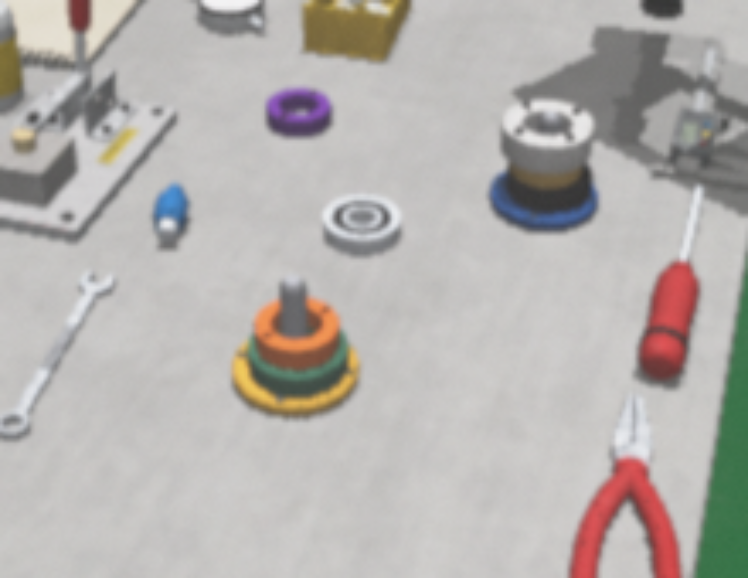

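View pics/scene6.png

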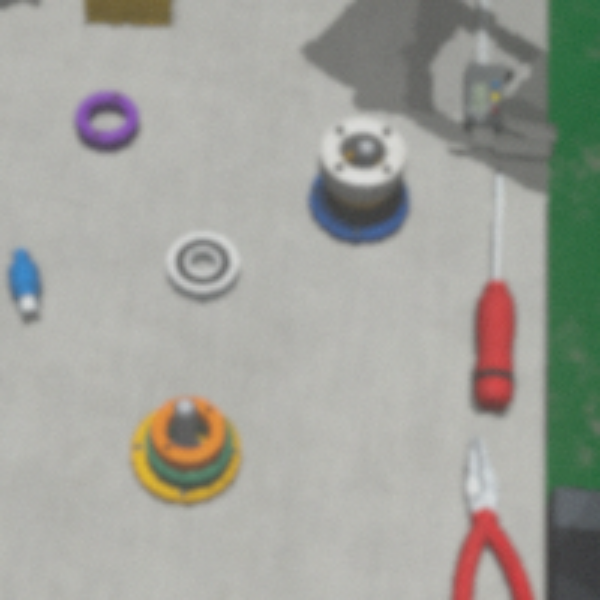

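Both stacks stand flat and in the right order. The bearing and the air coupler have not moved, and the gripper is clear.

```bash
python3 -c "
from plant import job_done
print(job_done())"
```

```text
the job is handed in; nothing more can be done
None
```

Both stacks are made up and the job is handed in at about 31 s of the 106 s. The blue post carries black, brass, then the die ring with its screw heads up. The yellow post carries green, then orange.

**Last checks:** The wrist, side and scene pictures after release showed every ring flat on the one below with the post through its bore. The gripper was empty and well clear. The bearing and the air coupler lay where they started, and none of my readings, taken at the end of each move, showed more than about 7 N at the wrist.

**What disagreed or failed:**
- **Green position:** my first estimate from the fixed cameras was about 7 mm off because the colour mask missed the ring's shaded side. I corrected it from the wrist camera before grasping.
- **Die ring fit:** the colour mask also failed on the die ring in the gripper's shadow. I took its position from the screw heads and checked its seating only by eye.
- **Blue stack centring:** black sits about 2 mm off the blue post's centre, within its 7 mm of play.

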